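# Fish the sanitised blade basket out of the rinse tank with the hook rod

### The arm

A 6-joint arm with a two-finger parallel gripper is mounted at the origin on the work surface. World frame = base frame: x ahead of the robot, y to its left, z up, the work surface at z = 0. Lengths are in m, angles in rad, forces in N, time in s.
With the tool pointing down it reaches from about 0.35 to 0.875 m from the base axis. Payload 4.2 kg.
Tool frame: the origin (TCP) lies between the finger pads; the fingertips stand 25 mm ahead of it and the grasp point (between the pads) lies 6 mm ahead of it; x points along the fingers, y is the direction in which the jaws open and shut, and the axes are right-handed (so a half turn about x gives the same grasp; the last joint's range is limited). The gripper opens to 87 mm and grips with 3 to 60 N. Pads are 19 mm wide; open, the fingers measure 117 mm over their backs; the gripper's body (75 mm by 190 mm) begins 51 mm behind the grasp point.
Start: joints at [-0.946, 0.385, 0.008, 0, -1.194, -0.259], TCP at [0.224, -0.584, 0.248] pointing down, gripper open.
Joint ranges: [-3.14, 3.14], [-1.21, 2.06], [-1.07, 1.41], [-3.16, 2.05], [-2.99, -0.16], [-3.1, 3.1]. Speed limits (rad/s): [2.79, 2.79, 3.14, 3.14, 3.14, 3.14].

### API

Orientations are given as a unit quaternion [w, x, y, z].
In Python, from bench import r, effector, planner, viewer gives the robot as it stands. Calls block until the motion is done:
- r.reach(position, orientation): joint-space move of the TCP to a pose.
- r.servo_line(position, velocity=0.15, attitude=None, guard=None): straight line of the TCP; attitude=None keeps the orientation; velocity is the mean speed in m/s. With guard (N) it stops when the force on the tool has changed by that much, and returns True; else False.
- r.set_joints(angles): joint-space move.
- effector.command_gripper(opening, strength=None): finger opening in m; strength is the grip in N (None keeps the last); returns when the fingers have stopped.
- r.dwell(seconds).
- planner.solve_ik(position, orientation): joint angles nearest the present ones, or None.
- r.read_state(): the state.
- viewer.snapshot(name): name is "scene" or "side" or "wrist"; returns a dict with "pixels" (480x640x3 uint8, red, green, blue), "K" (3x3 intrinsics, pixels), "R" (3x3) and "t" (3): a world point X has camera coordinates R X + t. Camera axes: x right, y down, z forward; pixel columns grow to the right and rows downward; lengths in m; the calibration is good to about 2 mm. A picture is of the moment at which its call begins. There is no depth.
A pose or a line that the arm cannot do raises r.MotionError and nothing moves.
- r.hand_in(): hands the job in, once; it reports no verdict.
The state is a dict: "time_s": time; "joint_pos": joint angles; "dq": joint speeds; "tau": joint torques, N m; "tool_pos": TCP position; "orientation": TCP orientation; "force": force on the tool from outside, world axes, zero at the start; "torque": the same for the moment, N m; "gripper_width": finger opening in m.
Only numpy, scipy, OpenCV 4.12 (cv2) and the standard library are available. Lean on these libraries where they do the work, as an engineer would, in place of code of your own. Each camera call takes 0.05 s, during which the arm holds its last target.

### The job

Take the hook rod by its handle from its holder, fish the lidded basket out of the deep rinse tank by its arch handle with the hook, stand it gently flat on the draining tray, unhook it, and hang the rod back in its holder, hook down and fully seated. The rod is clamped at a different length each time, so feel gently for the lid with the foot of the hook and never push or pull harder than 20 N on basket, tank or tray. Do not touch the basket with the gripper, do not drop or overturn it, and leave everything else on the counter where it is.

Things in the scene. Friction and masses are not known exactly. Their poses are not given: they have to be found in the camera images.
- rod_grip (a point): Hook rod's handle centre. Black square handle 20 x 20 mm, 50 mm tall; under it a steel collar disc, 42 mm across, 4 mm thick, its underside 29 mm below this point. Below runs a straight 7 mm round steel shank on the handle's axis (z up), ending in a J hook that points along the rod's +x. Loose, 0.18 kg, stored upright in the holder.
- rod: Same rod, same origin and axes. The hook's level foot, 7 mm thick, runs 21 mm along +x and ends in an upturned tip; tip's outermost point 26.5 mm from the shank axis, its top 15 mm above the foot's underside. The shank is clamped firmly at a length that is not told and differs each time: the foot's underside is 118.5 to 173.5 mm below the handle's centre. Feel for it.
- holder: Upright white slotted box, fixed, stores the rod. Origin on the table, rod's axis over it within 5 mm. The collar sits on its top, 155 mm up (handle centre then at 184 mm), hook's foot along +x. Slot open from x = -12 to +36 and y = -13 to +13 mm, its floor 4 mm up. Outside 60 x 50 mm (x -18 to 42), foot plate 120 x 100 x 4 mm.
- tank: Deep narrow stainless rinse tank, fixed, open on top. Origin on the table under the centre of its opening. Inside 130 (x) by 104 mm (y), walls 4 mm, rim 120 mm up. On both y walls a ledge juts in 14 mm, top 32 mm up, with end stops at x = -38 and +38 mm, 6 mm high, for the basket's ears. Grey heater box outside the +x wall, out to x = 119 mm, 55 mm tall.
- basket: Flat-lidded basket, loose, 0.2 to 0.37 kg, hanging by side ears on the ledges in the tank, in line with it; origin under its bottom's centre, 10 mm above the table. Box 76 (x) by 64 (y) by 32 mm high to the lid. Ears 68 mm long reach y = -45 and +45 mm, underside 22 mm up. The lid (74 x 44 mm) is sprung: it yields from 0.5 N at 0.8 N/mm, and after 5 mm stops hard.
- arch (a point): Peak of the fixed arch handle across the middle of the basket (x = 0), centre of its 6 mm wire, 56 mm above the basket's underside, axes those of the basket. The wire runs along y: feet beside the lid at y = -25 and +25 mm, shoulders at y = -22 and +22 mm, gently rising to this peak at y = 0. Clear height between lid and wire: 21 mm at the peak, 18 mm at the shoulders.
- tray: Low grey draining tray, fixed, 180 mm along x and 160 mm along y; origin on the table under its centre. Its floor is 12 mm up, its rim 5 mm wide and 18 mm up.
- jar: Bystander: glass jar, 48 mm across, 85 mm tall, origin under its centre.
- tin: Bystander: plain tin, 52 mm across, 75 mm tall, origin under its centre.
- bowl: Bystander: white bowl, 110 mm across, 40 mm tall, origin under its centre.
- roll: Bystander: clear film roll on end, 90 mm across, 45 mm tall, origin under its centre.
- dish: Bystander: small steel dish, 72 mm across, 28 mm tall, origin under its centre.
- mug: Bystander: steel mug, 72 mm across, 85 mm tall, origin under its centre.
Things that resemble listed ones, but are neither listed nor needed, are in the scene too. Leave any blue or yellow look-alike of the basket alone.

How it is judged:
On the way, in this order (a step that is already met when the one before it is completed fails the run):
1. the rod is drawn up out of its holder in the gripper (height (world z) of rod_grip above 0.22 m and contact force between the fingers and rod above 1 N), for 0.2 s.
2. the basket hangs on the rod's hook, lifted clear above the tank's rim (height (world z) of basket above 0.121 m and contact force between rod and basket above 1 N), for 0.2 s.
3. the basket stands flat on the draining tray, unhooked (contact force between basket and tray above 1 N and angle between basket's own z axis and vertical below 0.06 rad and z of basket in the frame of tray between 0.009 and 0.016 m and contact force between rod and basket below 0.1 N and horizontal distance between basket and tray below 0.07 m), for 0.3 s.
At the end, for the whole second after the job is handed in: Basket flat (0.06 rad) and still on the tray's floor, centre within 70 mm of the tray's, clear of the rod; rod still and upright (0.1 rad) in its holder, hook down, collar seated within 6 mm in height and 15 mm sideways, released (all of step 3 and horizontal distance between rod_grip and holder below 0.015 m and height (world z) of rod_grip between 0.178 and 0.19 m and angle between rod_grip's own z axis and vertical below 0.1 rad and linear speed of each of basket, rod below 0.02 m/s); the robot touches nothing.
It fails at once if the rod pushes or pulls on the basket, the tank or the tray with more than 20 N (contact force between rod and basket above 20 N or contact force between rod and tank above 20 N or contact force between rod and tray above 20 N).
It fails at once if the basket is forced against the tank, or dropped or pressed on the tray, with more than 20 N (contact force between basket and tank above 20 N or contact force between basket and tray above 20 N).
It fails at once if the gripper touches the basket (contact force between any of the arm, the fingers and basket above 0.5 N).
It fails at once if the basket is overturned (tilted by more than 0.8 rad) (angle between basket's own z axis and vertical above 0.8 rad).
It fails at once if a bystander is moved more than 30 mm (distance of any of jar, tin, bowl, roll, dish, mug from where it was at the start of the episode above 0.03 m).
It also fails if it takes over 72 s, if anything falls off the work surface, if the arm or the gripper's body presses on something with over 40 N, if the wrist force passes 120 N, or if a joint passes its speed limit or range.

## Working session

There is one attempt and no reset: what is moved stays moved. The work goes in short steps, each a Python script; the robot and the scene stay as the last script left them, time stands still between calls to the robot, and variables do not carry over. Pictures are saved under pics/ and viewed, and the job is handed in when it is done.

```bash
ls; mkdir -p pics
cat > h.py <<'E'
import numpy as np, cv2, json
from bench import r, effector, planner, viewer
def snap(n,f):
    s=viewer.snapshot(n); cv2.imwrite('pics/'+f+'.png',cv2.cvtColor(s['pixels'],cv2.COLOR_RGB2BGR))
    np.savez('pics/'+f+'.npz',**{k:np.array(s[k]) for k in('pixels','K','R','t')}); return s
def load(f): return dict(np.load('pics/'+f+'.npz'))
def ray(s,uv):
    d=np.linalg.inv(s['K'])@np.array([uv[0],uv[1],1.]); R=s['R']; return -R.T@s['t'], R.T@d
def onz(s,uv,z):
    o,d=ray(s,uv); return o+d*(z-o[2])/d[2]
def tri(*ob):
    A=np.zeros((3,3));b=np.zeros(3)
    for s,uv in ob:
        o,d=ray(s,uv); d=d/np.linalg.norm(d); P=np.eye(3)-np.outer(d,d); A+=P;b+=P@o
    p=np.linalg.solve(A,b); return p
def proj(s,X):
    c=s['R']@np.array(X)+s['t']; q=s['K']@c; return q[:2]/q[2]
E
python3 - <<'E'
from h import *
for n in('scene','side','wrist'):
    s=snap(n,n+'0'); print(n,s['K'].tolist(),(-s['R'].T@s['t']).round(3),s['R'][2].round(3))
st=r.read_state(); print(st)
E
```

```text
pics
scene [[604.7069673210189, 0.0, 314.814287770281], [0.0, 604.7069673210189, 237.83488712145098], [0.0, 0.0, 1.0]] [0.981 0.573 1.137] [-0.348 -0.461 -0.816]
side [[535.6399460961915, 0.0, 321.8353815149976], [0.0, 535.6399460961915, 233.48682666558284], [0.0, 0.0, 1.0]] [0.503 0.855 0.629] [ 0.042 -0.853 -0.52 ]
wrist [[346.21929228332147, 0.0, 316.74411147397365], [0.0, 346.21929228332147, 238.67915631628134], [0.0, 0.0, 1.0]] [ 0.156 -0.608  0.383] [ 0.243  0.095 -0.965]
{'time_s': 0.15, 'joint_pos': array([-9.46371851e-01,  3.85381133e-01,  6.95328129e-03, -3.39186210e-04,
       -1.19399054e+00, -2.58621411e-01]), 'dq': array([-0.00208902, -0.00257534,  0.00367833,  0.00194427, -0.00150613,
        0.00045032]), 'tau': array([-9.25771492e-04, -3.91052985e+01,  1.87587780e+01,  4.22230259e+00,
        1.23628645e-02, -1.42805720e-04]), 'tool_pos': array([ 0.22344522, -0.58326122,  0.24671732]), 'orientation': array([ 0.69517583, -0.12800139,  0.69546439,  0.12913364]), 'force': array([-0.46885856, -0.7843523 , -0.97214793]), 'torque': array([-0.04361923,  0.01853452,  0.01035886]), 'gripper_width': 0.08699203842608913}
```

View pics/scene0.png

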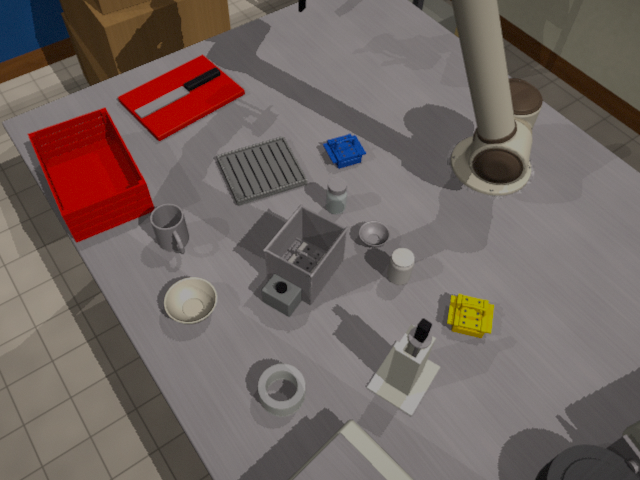

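View pics/side0.png

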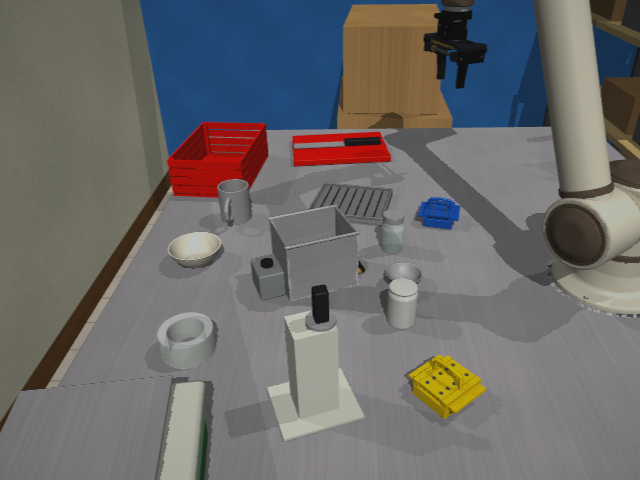

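View pics/wrist0.png

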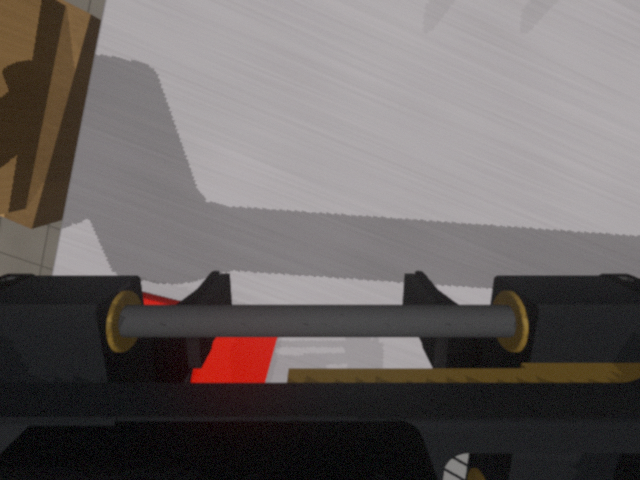

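Scene view: holder with rod around (405,365), its handle at (425,330). The tank is around (305,255) with a grey basket inside at (300,255), its heater at (283,293), and the tray at (262,168). The blue (344,150) and yellow (470,315) baskets are look-alikes. Next I'll enlarge the key areas.

Run:
```python
from h import *
def crop(f,x,y,w,h,k,o):
    im=cv2.imread('pics/%s.png'%f)[y:y+h,x:x+w]; im=cv2.resize(im,None,fx=k,fy=k,interpolation=cv2.INTER_CUBIC)
    for i in range(0,w,10): cv2.line(im,(i*k,0),(i*k,6 if i%50 else 14),(0,0,255),1)
    for i in range(0,h,10): cv2.line(im,(0,i*k),(6 if i%50 else 14,i*k),(0,0,255),1)
    cv2.imwrite('pics/%s.png'%o,im)
crop('scene0',250,200,110,110,5,'c_tank')
crop('scene0',360,310,90,110,5,'c_hold')
crop('side0',260,270,110,170,3,'c_hold2')
crop('side0',240,180,140,130,4,'c_tank2')
crop('scene0',205,130,110,80,6,'c_tray')
```

```text
(no output)
```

View pics/c_tank.png

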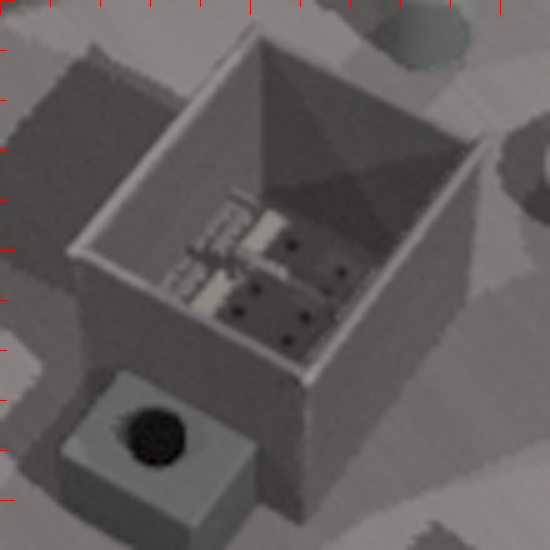

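View pics/c_hold.png

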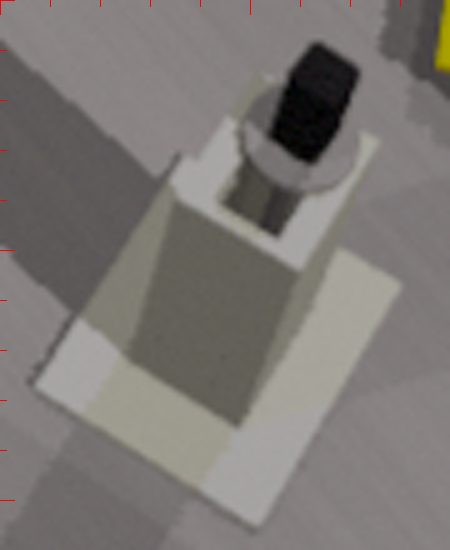

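View pics/c_hold2.png

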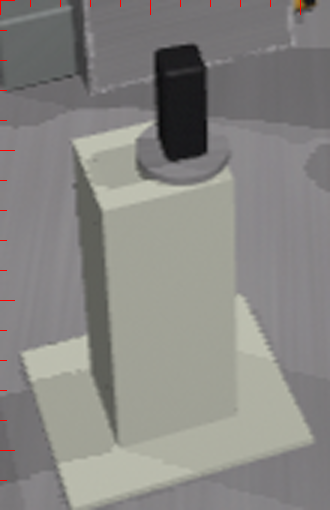

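View pics/c_tank2.png

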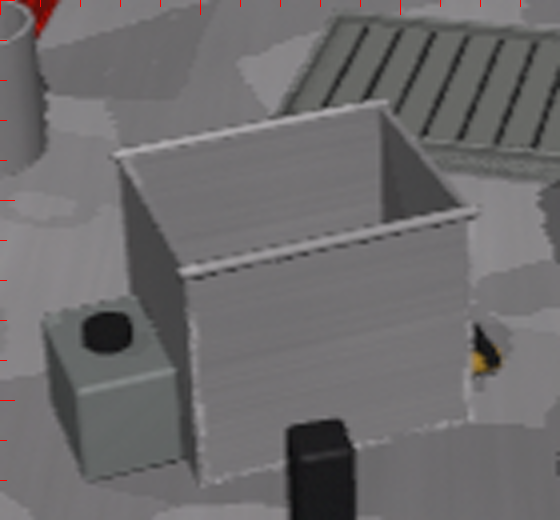

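View pics/c_tray.png

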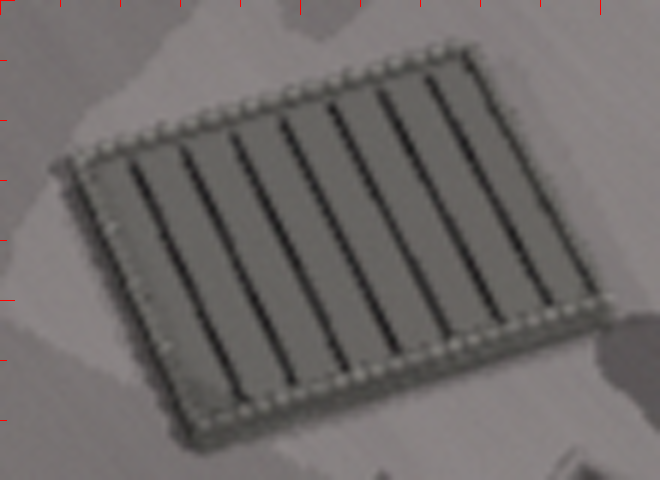

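Run:
```python
from h import *
S=load('scene0');D=load('side0')
def c(px,k,ox,oy): return (ox+(px[0]+.5)/k-.5, oy+(px[1]+.5)/k-.5)
def quad(P,name):
    P=np.array(P); m=P.mean(0); print(name,P.round(4).tolist()); print('  c',m.round(4),'sides',[np.linalg.norm((P[i]-P[(i+1)%4])[:2]).round(4) for i in range(4)],'ang',[np.degrees(np.arctan2(*(P[(i+1)%4]-P[i])[[1,0]])).round(1) for i in range(4)])
# tank: order left,bottom,right,top
sc=[c(p,5,250,200) for p in[(72,250),(308,382),(487,141),(257,28)]]
sd=[c(p,4,240,180) for p in[(117,155),(185,272),(474,212),(386,102)]]
quad([tri((S,a),(D,b)) for a,b in zip(sc,sd)],'tank tri')
for s,l in((S,sc),(D,sd)): quad([onz(s,p,.12) for p in l],'tank plane')
# holder top rect corners scene: left(178,193) bottom-right(300,270), back-left(230,118), back right (378,140)?
# holder foot: scene left(33,383), bottom(258,527), right(402,287)
P=[c(p,5,360,310) for p in[(33,380),(258,527),(402,285)]]
print('foot scene',[onz(S,p,.003).round(4) for p in P])
P=[c(p,3,260,270) for p in[(22,352),(75,508),(314,438),(243,296)]]
quad([onz(D,p,.003) for p in P],'foot side')
# handle: top centre scene (335,60) ; top side (180,47..)
hs=[c(p,5,360,310) for p in[(319,43),(358,68)]]
print('handle top', tri((S,c((329,62),5,360,310)),(D,c((179,57),3,260,270))), 'collar', tri((S,c((302,143),5,360,310)),(D,c((183,155),3,260,270))))
# tray outer top corners scene: (65,165) (200,430) (610,300) (470,45)
P=[c(p,6,205,130) for p in[(65,162),(195,430),(610,298),(470,42)]]
quad([onz(S,p,.018) for p in P],'tray')
```

```text
tank tri [[0.6488, -0.0379, 0.1193], [0.6066, 0.0684, 0.1203], [0.4779, 0.0158, 0.1196], [0.5205, -0.0898, 0.1189]]
  c [ 0.5635 -0.0109  0.1195] sides [np.float64(0.1144), np.float64(0.139), np.float64(0.1139), np.float64(0.1385)] ang [np.float64(111.6), np.float64(-157.8), np.float64(-68.1), np.float64(22.0)]
tank plane [[0.6487, -0.0378, 0.12], [0.6068, 0.0685, 0.12], [0.4771, 0.0154, 0.12], [0.5214, -0.0888, 0.12]]
  c [ 0.5635 -0.0107  0.12  ] sides [np.float64(0.1142), np.float64(0.1402), np.float64(0.1133), np.float64(0.1372)] ang [np.float64(111.5), np.float64(-157.7), np.float64(-67.0), np.float64(21.9)]
tank plane [[0.6488, -0.0362, 0.12], [0.6064, 0.0676, 0.12], [0.4787, 0.0176, 0.12], [0.5201, -0.0884, 0.12]]
  c [ 0.5635 -0.0098  0.12  ] sides [np.float64(0.1121), np.float64(0.1372), np.float64(0.1138), np.float64(0.1389)] ang [np.float64(112.2), np.float64(-158.6), np.float64(-68.7), np.float64(22.1)]
foot scene [array([0.622, 0.278, 0.003]), array([0.5884, 0.3737, 0.003 ]), array([0.4763, 0.3325, 0.003 ])]
foot side [[0.6229, 0.2798, 0.003], [0.5869, 0.3732, 0.003], [0.4758, 0.3319, 0.003], [0.5103, 0.2397, 0.003]]
  c [0.549  0.3062 0.003 ] sides [np.float64(0.1001), np.float64(0.1185), np.float64(0.0984), np.float64(0.1195)] ang [np.float64(111.1), np.float64(-159.6), np.float64(-69.5), np.float64(19.6)]
handle top [0.5348825  0.30209587 0.20968394] collar [0.53596594 0.30358125 0.15457933]
tray [[0.5619, -0.4043, 0.018], [0.5923, -0.2514, 0.018], [0.4188, -0.2138, 0.018], [0.3847, -0.3659, 0.018]]
  c [ 0.4894 -0.3088  0.018 ] sides [np.float64(0.1559), np.float64(0.1776), np.float64(0.1558), np.float64(0.1813)] ang [np.float64(78.8), np.float64(167.8), np.float64(-102.6), np.float64(-12.2)]
```

Both views agree to 1–2 mm. Tank centre is about (0.5635, -0.0105) at 22° yaw with the rim triangulated at 0.1195. The handle axis is near (0.535, 0.303), the holder at about 20.5°, and the tray at (0.489, -0.309), -12°. Next: plan the IK and get wrist views over the tank and holder.

```bash
cat >> h.py <<'E'
from scipy.spatial.transform import Rotation as Ro
def quat(a,R0=False):
    a=np.radians(a);c,s=np.cos(a),np.sin(a)
    M=np.array([[0,c,s],[0,s,-c],[-1,0,0.]])
    if R0: return M
    q=Ro.from_matrix(M).as_quat(); return np.array([q[3],q[0],q[1],q[2]])
def q2R(q): return Ro.from_quat([q[1],q[2],q[3],q[0]]).as_matrix()
E
python3 - <<'E'
from h import *
st=r.read_state(); M=q2R(st['orientation']); print(M.round(3))
W=load('wrist0'); Rc=W['R']@M; tc=W['R']@st['tool_pos']+W['t']  # cam = Rc*tool+tc
np.savez('cal.npz',Rc=Rc,tc=tc); print('cam in tool',(-Rc.T@tc).round(4)); print(Rc.round(3))
for a in(20.5,110.5,200.5,-69.5):
  for p in[(0.5355,.303,.19),(0.5355,.303,.36),(.55,-.02,.36),(.49,-.31,.3)]:
    j=planner.solve_ik(p,quat(a)); print(a,p,None if j is None else np.round(j,2))
E
```

```text
[[-0.001 -0.358  0.934]
 [ 0.002  0.934  0.358]
 [-1.     0.002 -0.   ]]
cam in tool [-0.1365  0.0015 -0.0714]
[[ 0.     1.    -0.001]
 [-0.261  0.001  0.965]
 [ 0.965  0.     0.261]]
20.5 (0.5355, 0.303, 0.19) [ 0.78  0.41 -0.1   0.   -1.06  2.72]
20.5 (0.5355, 0.303, 0.36) [ 0.78  0.32  0.18  0.   -1.44  2.72]
20.5 (0.55, -0.02, 0.36) [ 0.26  0.2   0.02  0.   -1.4  -3.04]
20.5 (0.49, -0.31, 0.3) [-0.28  0.28 -0.02  0.   -1.28 -2.5 ]
110.5 (0.5355, 0.303, 0.19) [ 0.78  0.41 -0.1   0.   -1.06 -1.99]
110.5 (0.5355, 0.303, 0.36) [ 0.78  0.32  0.18  0.   -1.44 -1.99]
110.5 (0.55, -0.02, 0.36) [ 0.26  0.2   0.02  0.   -1.4  -1.47]
110.5 (0.49, -0.31, 0.3) [-0.28  0.28 -0.02  0.   -1.28 -0.93]
200.5 (0.5355, 0.303, 0.19) [ 0.78  0.41 -0.1   0.   -1.06 -0.42]
200.5 (0.5355, 0.303, 0.36) [ 0.78  0.32  0.18  0.   -1.44 -0.42]
200.5 (0.55, -0.02, 0.36) [ 0.26  0.2   0.02  0.   -1.4   0.1 ]
200.5 (0.49, -0.31, 0.3) [-0.28  0.28 -0.02  0.   -1.28  0.64]
-69.5 (0.5355, 0.303, 0.19) [ 0.78  0.41 -0.1   0.   -1.06  1.15]
-69.5 (0.5355, 0.303, 0.36) [ 0.78  0.32  0.18  0.   -1.44  1.15]
-69.5 (0.55, -0.02, 0.36) [ 0.26  0.2   0.02  0.   -1.4   1.67]
-69.5 (0.49, -0.31, 0.3) [-0.28  0.28 -0.02  0.   -1.28  2.21]
```

Run:
```python
from h import *
r.reach([.5635,-.0105,.34],quat(202)); r.dwell(.2); snap('wrist','w1'); 
y=np.array([-np.sin(np.radians(22)),np.cos(np.radians(22)),0])
r.servo_line(np.array([.5635,-.0105,.34])+.06*y,.2); r.dwell(.2); snap('wrist','w2')
s=load('w2'); print(r.read_state()['time_s'],r.read_state()['force'])
for f in('w1','w2'):
    s=load(f)
    im=cv2.imread('pics/%s.png'%f)
    uv=proj(s,(.5635,-.0105,.066)); print(uv)
```

```text
3.4917 [ 0.4587548  -0.34355681 -0.17481547]
[316.36729481 205.96464741]
[316.51826451 154.52917815]
```

View pics/w1.png

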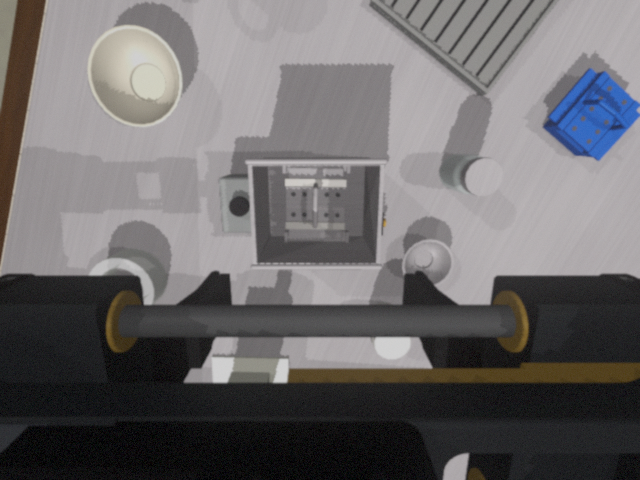

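View pics/w2.png

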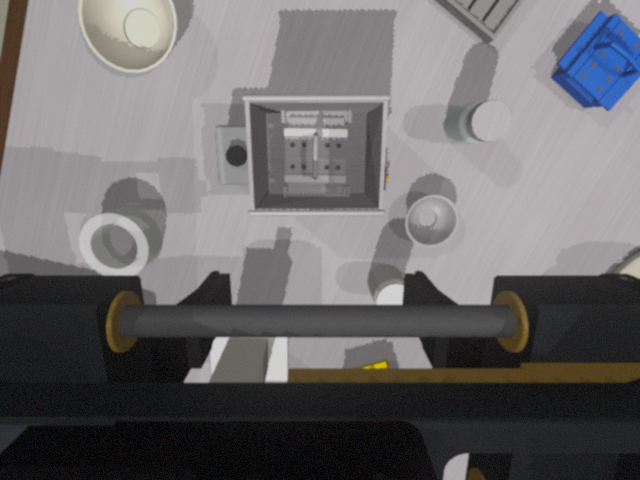

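Run:
```python
import cv2,numpy as np
out=[]
for f,y in(('w1',150),('w2',88)):
    im=cv2.imread('pics/%s.png'%f)[y:y+135,235:400]; im=cv2.resize(im,None,fx=4.8,fy=4.8,interpolation=cv2.INTER_CUBIC)[:,:]
    k=4.8
    for i in range(0,165,5): cv2.line(im,(int(i*k),0),(int(i*k),14 if i%10==0 else 6),(0,0,255),1)
    for i in range(0,135,5): cv2.line(im,(0,int(i*k)),(14 if i%10==0 else 6,int(i*k)),(0,0,255),1)
    cv2.imwrite('pics/c_%s.png'%f,im[:600])
```

```text
(no output)
```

View pics/c_w1.png

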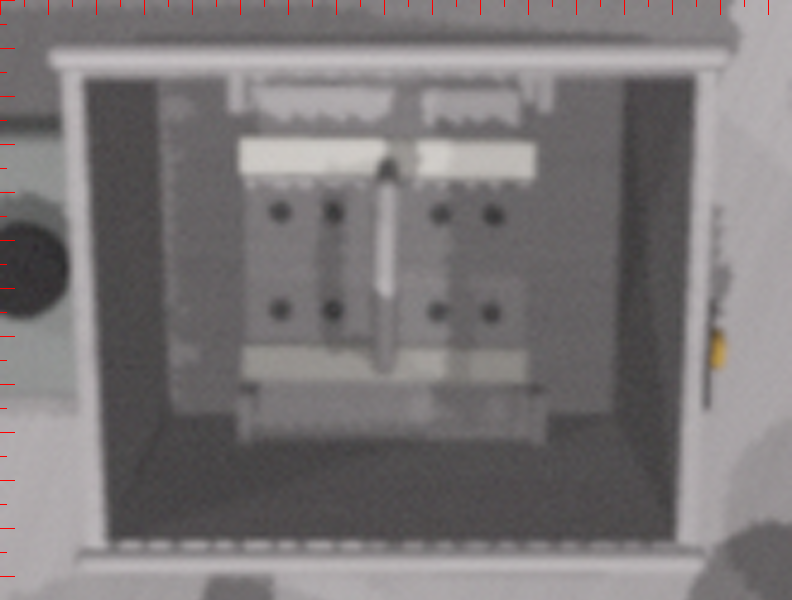

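View pics/c_w2.png

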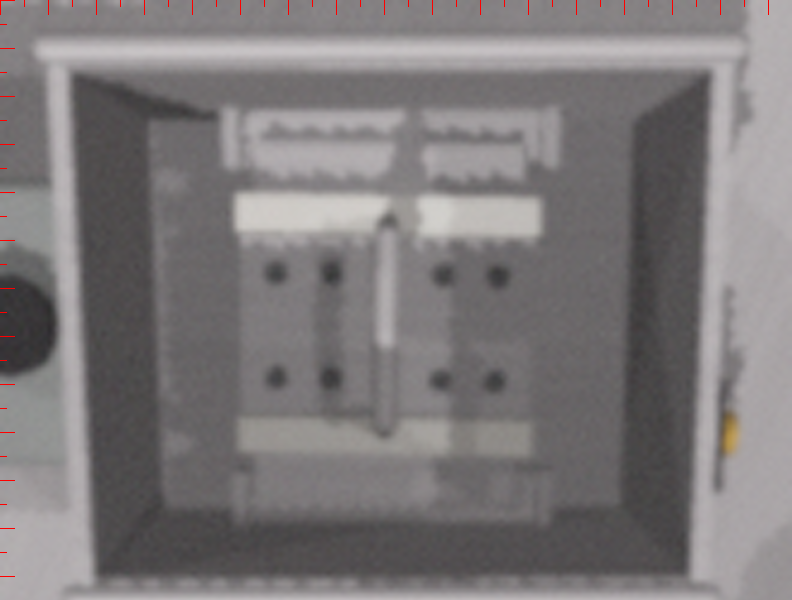

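Run:
```python
from h import *
A=load('w1');B=load('w2');k=4.8
ca=lambda p:(235+(p[0]+.5)/k-.5,150+(p[1]+.5)/k-.5); cb=lambda p:(235+(p[0]+.5)/k-.5,88+(p[1]+.5)/k-.5)
T=np.array([.5635,-.0105]);c,s=np.cos(np.radians(22)),np.sin(np.radians(22))
def tk(P): d=P[:2]-T; return np.round([1e3*(c*d[0]+s*d[1]),1e3*(-s*d[0]+c*d[1]),1e3*P[2]],1)
for n,a,b in[('arch top',(387,175),(388,225)),('arch bot',(384,370),(384,434)),
 ('b1',(240,138),(234,192)),('b2',(537,141),(542,197)),('b3',(527,382),(533,456)),('b4',(242,382),(237,455)),
 ('rimTL',(52,52),(36,42)),('rimTR',(728,52),(746,42)),('heater',None,None)]:
    if a is None: continue
    P=tri((A,ca(a)),(B,cb(b))); print(n,P.round(4),tk(P))
    z=.066 if 'arch' in n else .042
    if 'rim' in n: z=.12
    print('   ',tk(onz(A,ca(a),z)),tk(onz(B,cb(b),z)))
```

```text
arch top [ 0.5731 -0.0308  0.0549] [  1.3 -22.4  54.9]
    [  1.3 -23.7  66. ] [  1.2 -22.1  66. ]
arch bot [0.5552 0.0159 0.0569] [ 2.3 27.6 56.9]
    [ 2.2 25.5 66. ] [ 2.3 26.8 66. ]
b1 [ 0.6115 -0.0241  0.0433] [ 39.4 -30.6  43.3]
    [ 39.4 -30.5  42. ] [ 39.7 -30.7  42. ]
b2 [ 0.5399 -0.0519  0.0403] [-37.4 -29.6  40.3]
    [-37.4 -29.7  42. ] [-37.1 -29.5  42. ]
b3 [0.5168 0.0081 0.0405] [-36.3  34.8  40.5]
    [-36.2  34.4  42. ] [-36.3  34.6  42. ]
b4 [0.5882 0.0365 0.0423] [40.5 34.3 42.3]
    [40.5 34.4 42. ] [40.5 34.3 42. ]
rimTL [ 0.6503 -0.0354  0.1209] [ 71.2 -55.6 120.9]
    [ 71.3 -55.6 120. ] [ 71.4 -55.7 120. ]
rimTR [ 0.5192 -0.0883  0.1211] [-70.2 -55.6 121.1]
    [-70.3 -55.5 120. ] [-70.6 -55.7 120. ]
```

The arch wire is at the pixel line (315.5, 186–227) in w1. The grey basket inside the tank, hung on the ledges, is the target rather than the blue one at (592,115). Lid height comes out at about 42 mm and the arch peak is near (0.5644, -0.0081). Next I'll look at the rod with the wrist camera.

Run:
```python
from h import *
r.reach([.5353,.303,.34],quat(200.5)); r.dwell(.2); snap('wrist','w3')
y=np.array([-np.sin(np.radians(20.5)),np.cos(np.radians(20.5)),0])
r.servo_line(np.array([.5353,.303,.34])+.04*y,.2); r.dwell(.2); snap('wrist','w4')
for f in('w3','w4'):
    s=load(f); u=proj(s,(.5353,.303,.184)); print(u)
    x0,y0=int(u[0])-80,int(u[1])-70; im=cv2.imread('pics/%s.png'%f)[y0:y0+150,x0:x0+160]; print(x0,y0)
    cv2.imwrite('pics/c_%s.png'%f,cv2.resize(im,None,fx=4,fy=4,interpolation=cv2.INTER_CUBIC))
```

```text
[316.57497566 230.01432744]
236 160
[316.61307882 182.80865414]
236 112
```

View pics/c_w3.png

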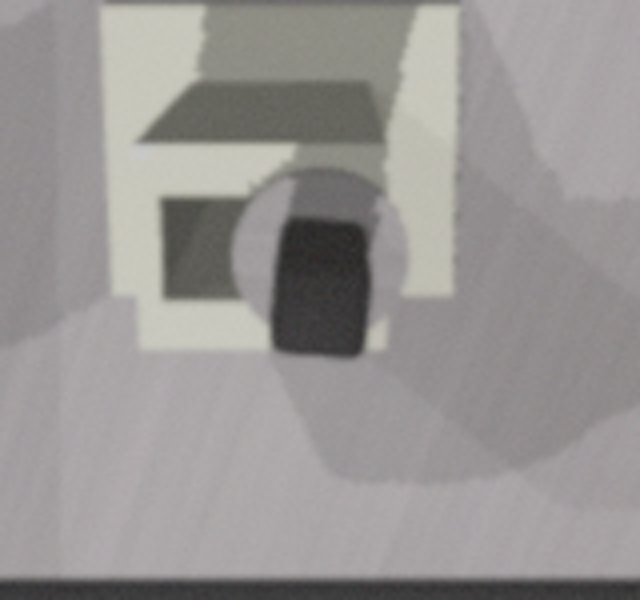

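View pics/c_w4.png

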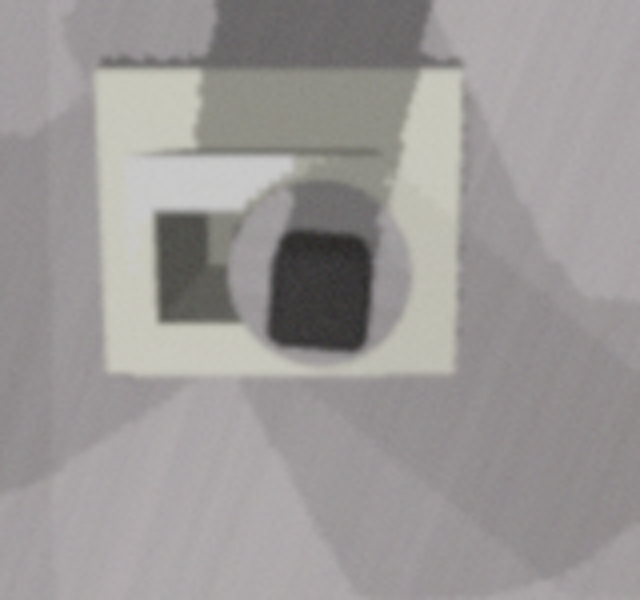

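Run:
```python
from h import *
A=load('w3');B=load('w4');k=4
ca=lambda p:(236+(p[0]+.5)/k-.5,160+(p[1]+.5)/k-.5); cb=lambda p:(236+(p[0]+.5)/k-.5,112+(p[1]+.5)/k-.5)
P=tri((A,ca((320,257))),(B,cb((320,272))));print('collar',P.round(4), onz(A,ca((320,257)),.159).round(4),onz(B,cb((320,272)),.159).round(4))
q=[]
for a,b in[((272,350),(267,343)),((361,357),(363,352))]:
    P=tri((A,ca(a)),(B,cb(b)));q.append(P);print('corner',P.round(4),onz(A,ca(a),.209).round(4),onz(B,cb(b),.209).round(4))
d=q[1]-q[0];print('ang',np.degrees(np.arctan2(d[1],d[0])),np.linalg.norm(d))
# holder top outer (z .155) corners in w4: (127,155),(105..)
for n,a,z in[('slotTL',(155,212),.155),('slotBL',(158,323),.155)]:
    print(n,onz(B,cb(a),z).round(4))
for n,a,z in[('slotTL',(161,198),.155),('slotBL',(163,299),.155),]:
    print(n,onz(A,ca(a),z).round(4))
f=[onz(B,cb(p),.004) for p in((95,68),(463,68),(456,374),(106,374))]
print('top face/foot?',[x.round(4) for x in f])
f=[onz(A,ca(p),.155) for p in((136,143),(385,143),(388,350),(138,350))]
print('holder top A',[x.round(4) for x in f],np.mean(f,0).round(4))
```

```text
collar [0.5363 0.3028 0.1622] [0.5361 0.3035 0.159 ] [0.5362 0.3031 0.159 ]
corner [0.5423 0.3153 0.2057] [0.5423 0.3142 0.209 ] [0.5426 0.3149 0.209 ]
corner [0.5242 0.3107 0.2039] [0.5249 0.3094 0.209 ] [0.5246 0.31   0.209 ]
ang -165.8248230840922 0.01878302832395135
slotTL [0.576  0.3039 0.155 ]
slotBL [0.5672 0.3276 0.155 ]
slotTL [0.5758 0.304  0.155 ]
slotBL [0.5675 0.3272 0.155 ]
top face/foot? [array([0.623 , 0.2812, 0.004 ]), array([0.5108, 0.2392, 0.004 ]), array([0.4753, 0.3334, 0.004 ]), array([0.5883, 0.3756, 0.004 ])]
holder top A [array([0.5854, 0.2938, 0.155 ]), array([0.5311, 0.2735, 0.155 ]), array([0.5123, 0.3202, 0.155 ]), array([0.5691, 0.3414, 0.155 ])] [0.5495 0.3072 0.155 ]
```

The rod axis is at (0.5362, 0.3028), twisted to about 15° against the holder's 20.5°. The measured handle top at about 0.205–0.21 is consistent with its centre at 0.184. Now I'll grasp it.

Run:
```python
from h import *
p=np.array([.5362,.3028,.25])
r.reach(p,quat(195.5)); p[2]=.190
print('guard',r.servo_line(p,.1,guard=6))
st=r.read_state();print(st['tool_pos'],st['force'])
effector.command_gripper(.005,45); st=r.read_state();print(st['gripper_width'],st['force'],st['tool_pos'])
p[2]=.21; r.servo_line(p,.05); p[2]=.37; r.servo_line(p,.2); r.dwell(.3)
st=r.read_state();print(st['time_s'],st['gripper_width'],st['force'],st['torque'],st['tool_pos'])
snap('wrist','w5');snap('scene','s5');snap('side','d5')
```

```text
guard False
[0.53673604 0.30341225 0.19110153] [-0.2256242  -0.61450054  0.59445752]
0.019598196811966433 [-0.81466898  0.97708514 -0.77933053] [0.53620164 0.30281712 0.18997278]
9.4667 0.01981956582757295 [-0.68620182  0.45758251 -1.45934974] [ 0.03492835  0.10074571 -0.02873867] [0.53609689 0.3027177  0.36914589]
```

View pics/w5.png

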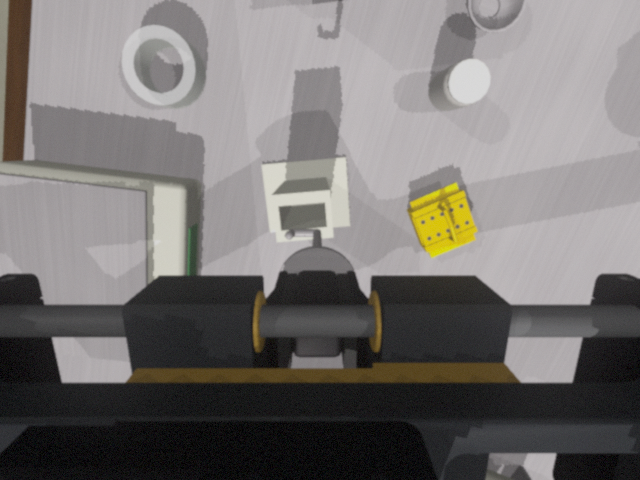

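View pics/d5.png

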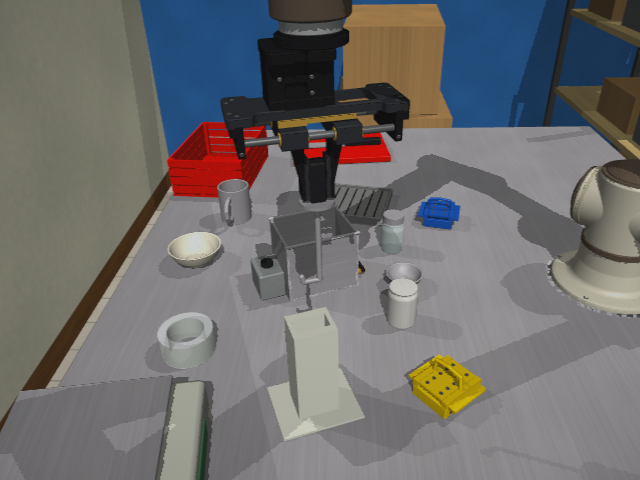

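Run:
```python
from h import *
im=cv2.imread('pics/d5.png')[190:310,270:360]; cv2.imwrite('pics/c_d5.png',cv2.resize(im,None,fx=5,fy=5,interpolation=cv2.INTER_CUBIC))
im=cv2.imread('pics/w5.png')[210:290,260:370]; cv2.imwrite('pics/c_w5.png',cv2.resize(im,None,fx=6,fy=6,interpolation=cv2.INTER_CUBIC))
```

```text
(no output)
```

View pics/c_d5.png

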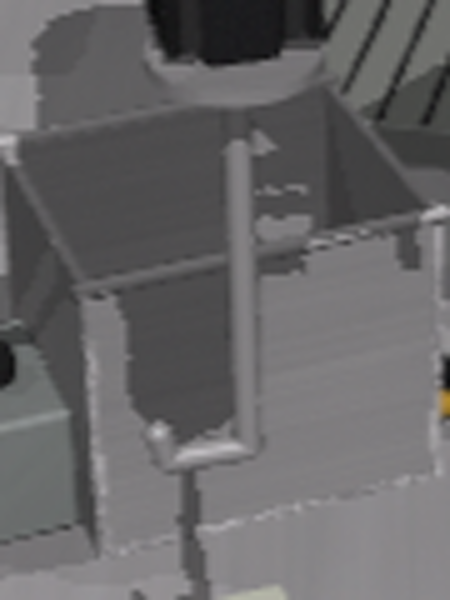

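View pics/c_w5.png

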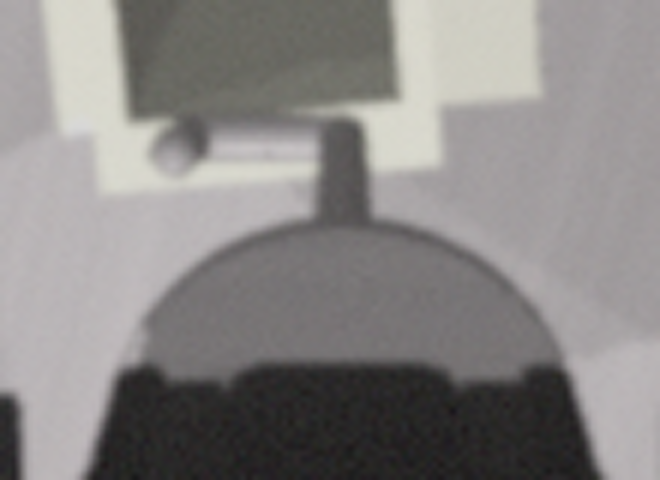

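Run:
```python
from h import *
D=load('d5');W=load('w5')
ax=np.array([.5361,.3027])
def vert(s,uv):
    o,d=ray(s,uv); # closest z on vertical line
    A=np.c_[d,[0,0,-1]]; x=np.linalg.lstsq(A,np.r_[ax,0]-o,rcond=None)[0]; res=A@x-(np.r_[ax,0]-o); return x[1],res
hc=.36915-.006
z,e=vert(D,(270+246/5,190+447/5)); print('side foot axis z',z,e,'underside below centre',hc-z+.0035)
z,e=vert(D,(270+236/5,190+140/5)); print('upper shank',z,e)
z,e=vert(W,(260+342/6,210+133/6)); print('wrist foot',z,e,hc-z+.0035)
```

```text
side foot axis z 0.22356695861289627 [-1.86684663e-04 -1.09841558e-05 -1.11022302e-16] underside below centre 0.1430830413871037
upper shank 0.3136554556972052 [-2.60579839e-04 -1.52970017e-05  2.22044605e-16]
wrist foot 0.22599305489308705 [-0.00059329 -0.00017213  0.        ] 0.14065694510691293
```

Both views put the foot's underside about 141–143 mm below the handle centre. I'll move over the tank and then feel for the lid.

```bash
cat >> h.py <<'E'
BY=21.3; ARCH=np.array([.5644,-.0081])
def bx(x,y=0.,by=BY,arch=ARCH):
    c,s=np.cos(np.radians(by)),np.sin(np.radians(by)); return arch+np.array([c*x-s*y,s*x+c*y])
E
python3 - <<'E'
from h import *
p=np.r_[bx(-.035),.36]
r.reach(p,quat(180+BY)); p[2]=.215; r.servo_line(p,.12); r.dwell(.3)
F=[]
for i in range(20): F.append(np.r_[r.read_state()['force'],r.read_state()['tool_pos']]); r.dwell(.02)
F=np.array(F);print(F.mean(0),F.std(0)); snap('wrist','w6'); snap('scene','s6'); print(r.read_state()['time_s'])
im=cv2.imread('pics/w6.png')[150:300,220:420]; cv2.imwrite('pics/c_w6.png',cv2.resize(im,None,fx=4,fy=4,interpolation=cv2.INTER_CUBIC))
im=cv2.imread('pics/s6.png')[190:310,250:370]; cv2.imwrite('pics/c_s6.png',cv2.resize(im,None,fx=5,fy=5,interpolation=cv2.INTER_CUBIC))
E
```

```text
[ 0.04710251  0.08109028 -1.95377531  0.53182294 -0.02082317  0.21512623] [3.95327437e-01 6.18102556e-01 3.78146717e-01 3.41865688e-05
 1.44476202e-05 1.07063069e-04]
12.9417
```

View pics/c_w6.png

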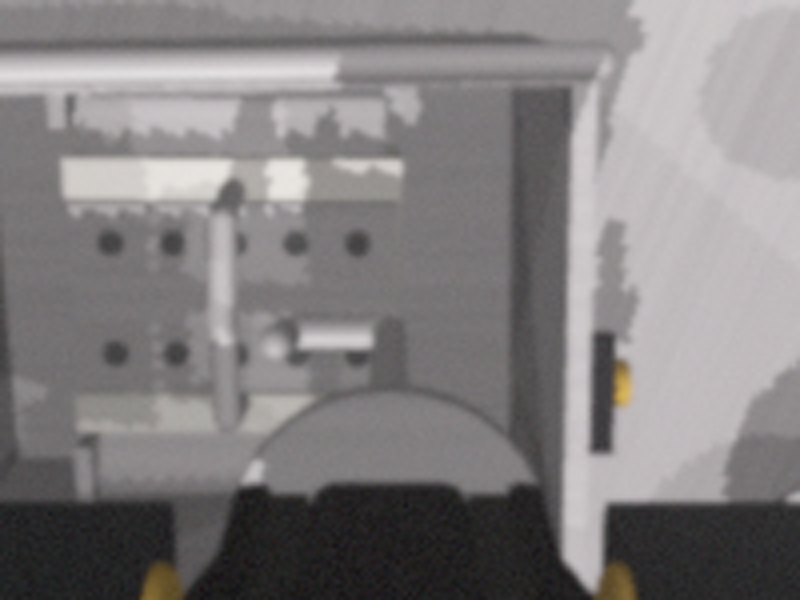

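View pics/c_s6.png

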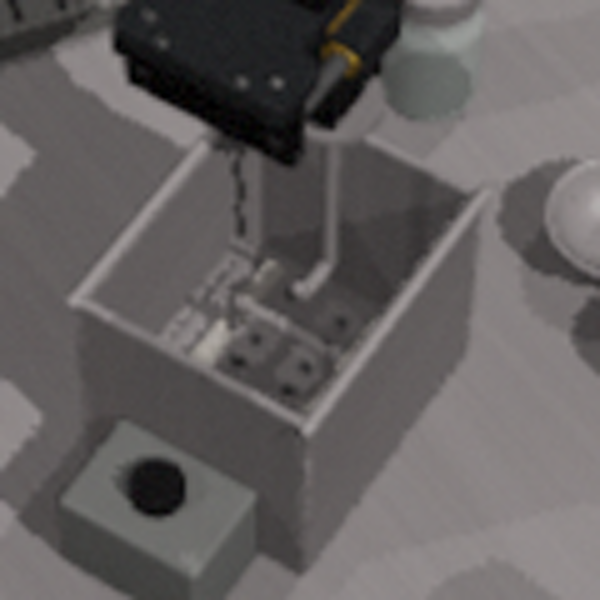

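```bash
cat >> h.py <<'E'
def favg(n=12,dt=.02):
    F=[]
    for i in range(n): F.append(r.read_state()['force']); r.dwell(dt)
    return np.mean(F,0)
E
python3 - <<'E'
from h import *
p=np.r_[bx(-.035),.215]
f0=favg()
g=r.servo_line(np.r_[p[:2],.178],.012,guard=1.9)
st=r.read_state(); f1=favg(); z=r.read_state()['tool_pos'][2]; print(g,st['tool_pos'],z,f0,f1)
zt=z
if not g: raise SystemExit
for k in range(6):
    d=f1[2]-f0[2]; print('step',k,zt,d)
    zt+=.001; r.servo_line(np.r_[p[:2],zt],.03); f1=favg(8)
    if f1[2]-f0[2]<.25: print('free',zt,f1-f0);break
print(r.read_state()['time_s'],r.read_state()['tool_pos'])
E
```

```text
True [ 0.531698   -0.02082306  0.18739497] 0.18716134935404893 [-0.0881617  -0.03816193 -2.00046863] [ 1.1707491  -0.17547836  0.81692801]
step 0 0.18716134935404893 2.8173966475684282
step 1 0.18816134935404893 2.2967879297227034
step 2 0.18916134935404894 1.5693407945880908
step 3 0.19016134935404894 0.8596220093455764
step 4 0.19116134935404894 0.6267412314968341
free 0.19216134935404894 [0.12315399 0.27475674 0.08874197]
17.3 [ 0.53178022 -0.02080459  0.19217082]
```

The lid was felt at TCP z ≈ 0.1905 (slope about 0.75 N/mm), which makes the foot depth 142.5 mm and agrees with the camera. Now I'll slide the hook under the wire and raise it slowly.

Run:
```python
from h import *
z=.1932
r.servo_line(np.r_[bx(-.035),z],.03)
f0=favg(8)
g=r.servo_line(np.r_[bx(-.0115),z],.03,guard=3); f1=favg(8)
print(g,r.read_state()['tool_pos'],f0,f1, r.read_state()['time_s'])
snap('wrist','w7'); im=cv2.imread('pics/w7.png')[150:300,220:420]; cv2.imwrite('pics/c_w7.png',cv2.resize(im,None,fx=4,fy=4,interpolation=cv2.INTER_CUBIC))
```

```text
False [ 0.5535313  -0.01232938  0.19326266] [-0.20019326 -0.09159518 -1.62251865] [ 0.21913518  0.16426144 -1.68169178] 18.75
```

View pics/c_w7.png

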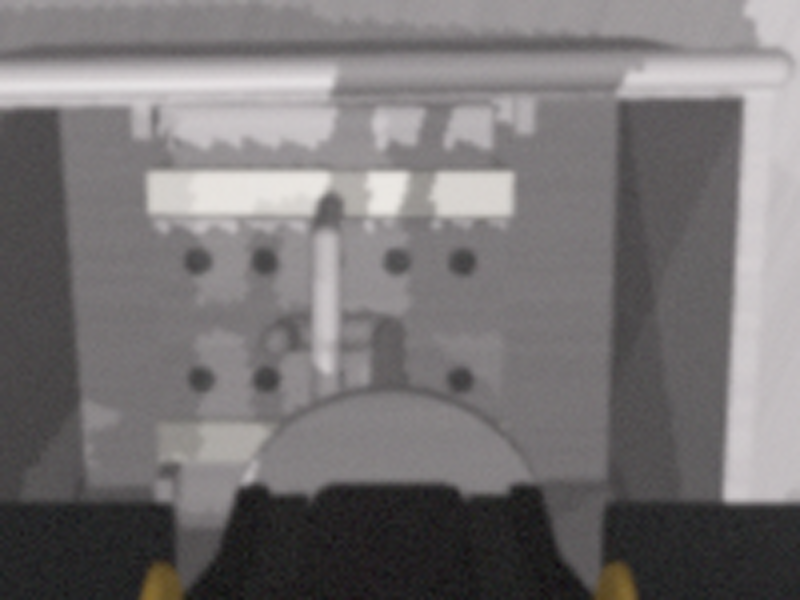

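The picture shows the foot under the wire: wire at x≈327, between the tip at 275 and the shank at 388. Lifting now.

Run:
```python
from h import *
xy=bx(-.0115)
f0=favg(6)
r.servo_line(np.r_[xy,.201],.04)
for z in(.2025,.204,.2055,.207,.209):
    r.servo_line(np.r_[xy,z],.03); print(z,(favg(5)-f0).round(2))
g=r.servo_line(np.r_[xy,.235],.03,guard=6); print(g,(favg(6)-f0).round(2),r.read_state()['time_s'])
snap('wrist','w8'); im=cv2.imread('pics/w8.png')[150:300,220:420]; cv2.imwrite('pics/c_w8.png',cv2.resize(im,None,fx=4,fy=4,interpolation=cv2.INTER_CUBIC))
```

```text
0.2025 [-0.06 -0.33  0.14]
0.204 [-0.5  -0.22 -0.5 ]
0.2055 [-0.21  0.22 -2.74]
0.207 [ 0.13  0.24 -2.73]
0.209 [ 0.04  0.13 -2.54]
False [ 0.01  0.17 -2.84] 22.025
```

View pics/c_w8.png

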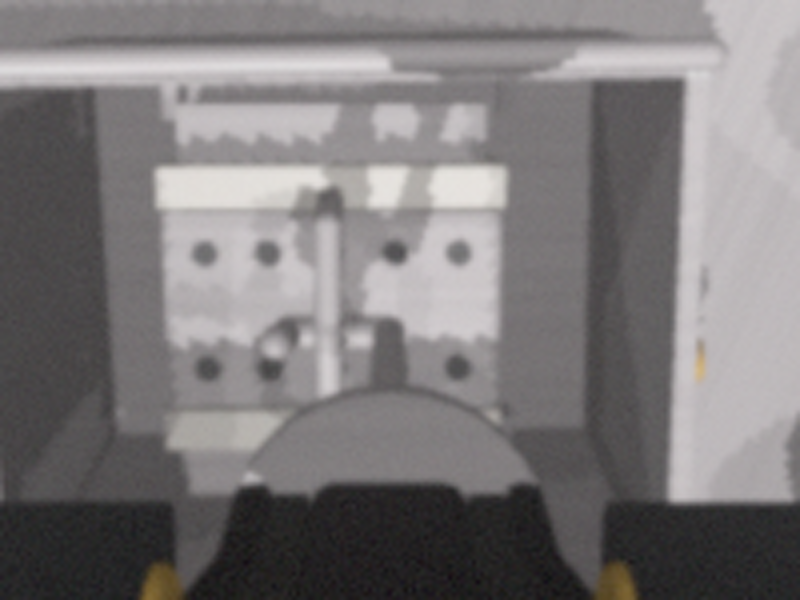

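It holds about 2.8 N (0.28 kg), with lift-off at TCP z ≈ 0.2045, as predicted. Next: lift clear and carry it to the tray.

Run:
```python
from h import *
xy=bx(-.0115)
g=r.servo_line(np.r_[xy,.345],.05,guard=6); print(g,r.read_state()['force'].round(2)); 
if g: raise SystemExit
r.dwell(.35)
t=bx(-.0115,arch=np.array([.489,-.309]))
r.servo_line(np.r_[t,.345],.09); r.dwell(.3)
print(favg(6),r.read_state()['tool_pos'],r.read_state()['time_s'])
for n in('scene','side','wrist'): snap(n,n[0]+'9')
```

```text
False [ 0.14 -0.35 -5.26]
[-0.24742584  0.05943712 -4.49897666] [ 0.47830984 -0.31315539  0.34500369] 28.775
```

View pics/s9.png

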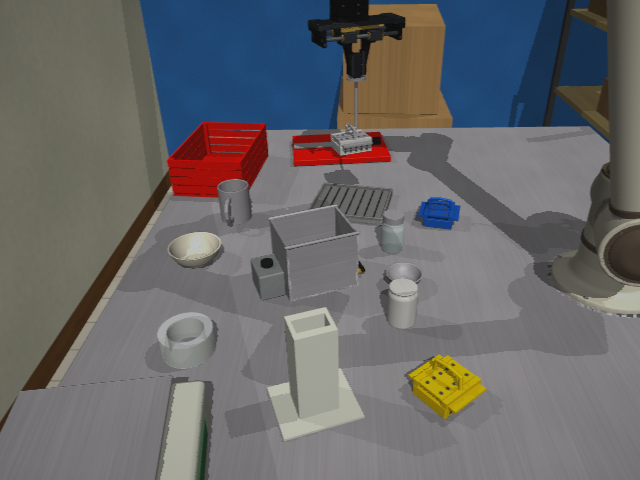

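View pics/w9.png

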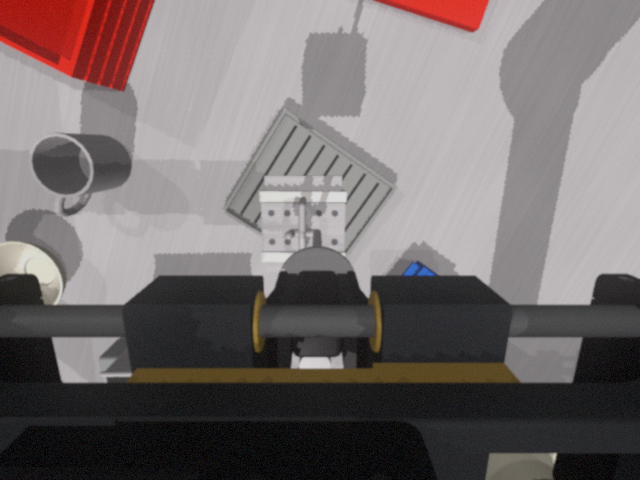

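Run:
```python
from h import *
W=load('w9')
c=[onz(W,p,.018) for p in((224,209),(290,99),(397,185))]; print([x.round(4) for x in c],((c[0]+c[2])/2).round(4))
b=[onz(W,p,.182) for p in((262,193),(346,192))]; print([x.round(4) for x in b])
D=load('s9')
c=[onz(D,p,.018) for p in((311,211),(323.5,184.5),(393,188.5),(386,220))]; print('side',[x.round(4) for x in c],np.mean(c,0).round(4))
```

```text
[array([ 0.5891, -0.2549,  0.018 ]), array([ 0.5538, -0.418 ,  0.018 ]), array([ 0.3841, -0.3694,  0.018 ])] [ 0.4866 -0.3121  0.018 ]
[array([ 0.5327, -0.3239,  0.182 ]), array([ 0.4653, -0.3511,  0.182 ])]
side [array([ 0.5823, -0.2491,  0.018 ]), array([ 0.5573, -0.3899,  0.018 ]), array([ 0.3809, -0.3643,  0.018 ]), array([ 0.4092, -0.2052,  0.018 ])] [ 0.4824 -0.3021  0.018 ]
```

Run:
```python
from h import *
t=bx(-.0115,arch=np.array([.488,-.3095]))
f0=favg(6)
r.servo_line(np.r_[t,.222],.07); r.dwell(.2)
for z in(.212,.209,.2075,.206,.2045,.2025):
    g=r.servo_line(np.r_[t,z],.015,guard=4.5); print(z,g,(favg(5)-f0).round(2))
print(r.read_state()['time_s']); snap('wrist','w10'); im=cv2.imread('pics/w10.png')[130:300,200:420]; cv2.imwrite('pics/c_w10.png',cv2.resize(im,None,fx=3.5,fy=3.5,interpolation=cv2.INTER_CUBIC))
```

```text
0.212 False [0.53 0.27 0.05]
0.209 False [ 0.09 -0.32 -0.02]
0.2075 False [-0.08 -0.25 -0.29]
0.206 False [-0.11 -0.27  2.29]
0.2045 False [ 0.2  -0.14  2.65]
0.2025 False [-0.14  0.02  2.69]
33.8333
```

View pics/c_w10.png

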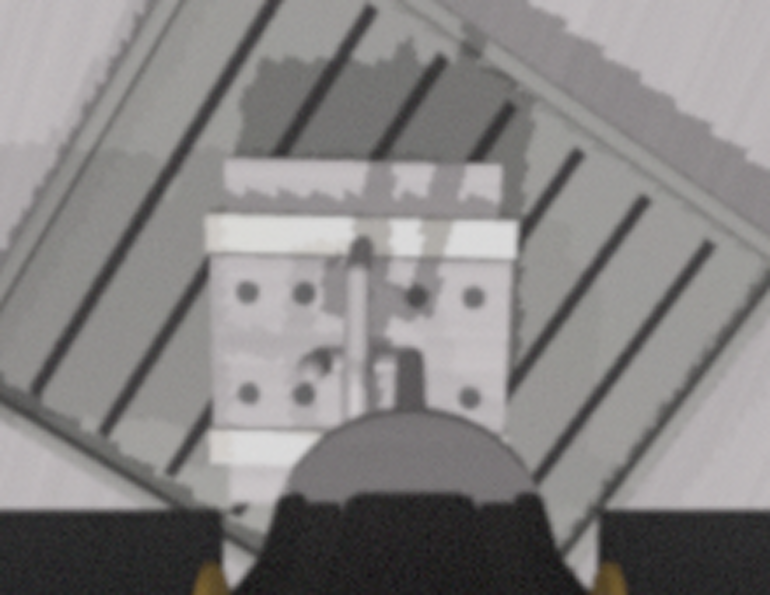

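The basket landed where predicted, with its full weight off the hook, and it stands flat near the tray centre. Next: lower the tip below the wire, back the hook out, and rise.

Run:
```python
from h import *
A=np.array([.488,-.3095])
t=bx(-.0115,arch=A)
f0=favg(6)
g=r.servo_line(np.r_[t,.1952],.02,guard=2.5); print(g,(favg(6)-f0).round(2))
g=r.servo_line(np.r_[bx(-.040,arch=A),.1952],.03,guard=2.5); print(g,(favg(6)-f0).round(2),r.read_state()['time_s'],r.read_state()['tool_pos'])
snap('wrist','w11'); im=cv2.imread('pics/w11.png')[130:300,200:420]; cv2.imwrite('pics/c_w11.png',cv2.resize(im,None,fx=3.5,fy=3.5,interpolation=cv2.INTER_CUBIC))
```

```text
False [-0.47 -0.55 -0.15]
False [-0.1   0.01  0.22] 35.8 [ 0.45090472 -0.32398666  0.19515911]
```

View pics/c_w11.png

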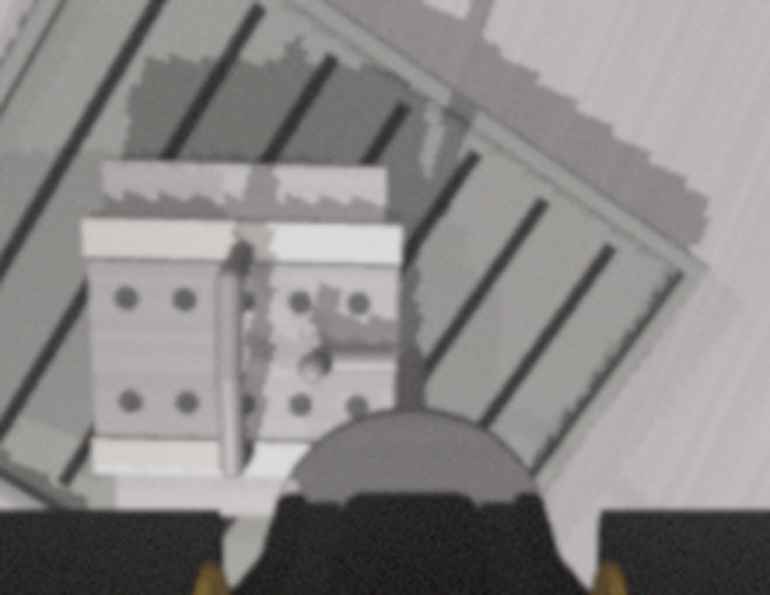

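Run:
```python
from h import *
A=np.array([.488,-.3095])
r.servo_line(np.r_[bx(-.040,arch=A),.215],.05,guard=4); r.servo_line(np.r_[bx(-.040,arch=A),.36],.15)
r.reach([.5372,.303,.36],quat(200.5)); r.servo_line([.5372,.303,.318],.1); r.dwell(.2)
print(r.read_state()['time_s'],r.read_state()['tool_pos'])
snap('wrist','w12'); im=cv2.imread('pics/w12.png')[130:300,220:420]; cv2.imwrite('pics/c_w12.png',cv2.resize(im,None,fx=4,fy=3.5,interpolation=cv2.INTER_CUBIC))
snap('side','d12'); im=cv2.imread('pics/d12.png')[190:350,250:370]; cv2.imwrite('pics/c_d12.png',cv2.resize(im,None,fx=3.5,fy=3.5,interpolation=cv2.INTER_CUBIC))
snap('scene','s12')
```

```text
40.5417 [0.5374884  0.30317236 0.31897214]
```

View pics/c_w12.png

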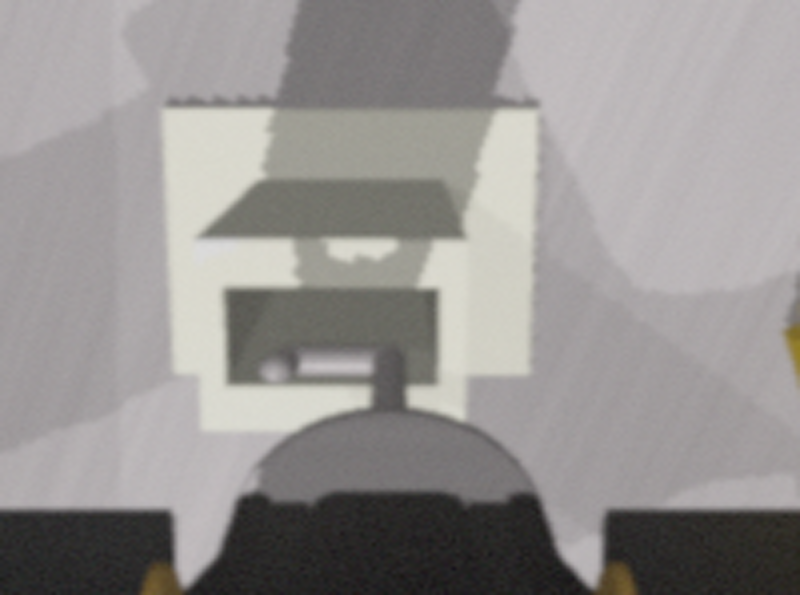

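View pics/c_d12.png

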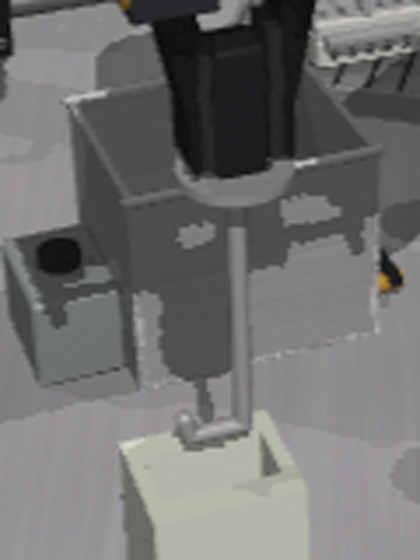

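View pics/s12.png

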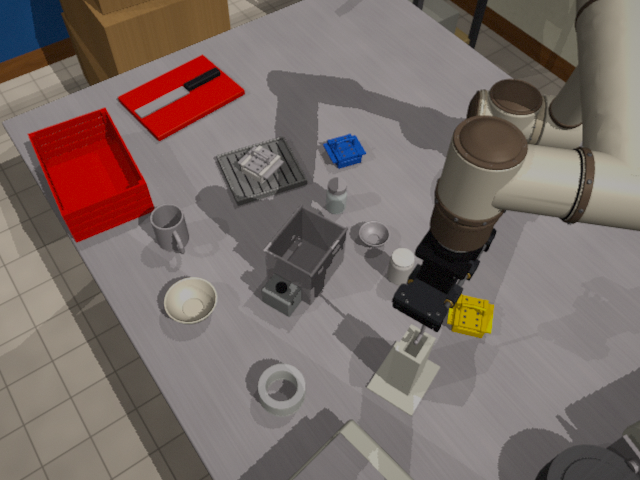

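The hook is over the slot, pointing along it (hook x 260–405 against slot 225–438 in the crop). The basket stands on the tray at scene pixel (260,160). Lowering the rod in.

Run:
```python
from h import *
f0=favg(6); xy=[.5372,.303]
for z,v in((.28,.06),(.198,.08)):
    g=r.servo_line([*xy,z],v,guard=4); print(z,g,(favg(5)-f0).round(2))
    if g: break
else:
    g=r.servo_line([*xy,.1865],.012,guard=3); print(g,(favg(5)-f0).round(2))
print(r.read_state()['tool_pos'],r.read_state()['time_s'])
```

```text
0.28 False [-0.01  0.18 -0.57]
0.198 False [ 0.01 -0.01  0.06]
True [-0.34  0.2   6.22]
[0.53718694 0.30297838 0.18994293] 43.675
```

Run:
```python
from h import *
r.servo_line([.5372,.303,.1903],.02)
effector.command_gripper(.087); r.dwell(.3)
g=r.servo_line([.5372,.303,.25],.06,guard=4); print(g)
r.servo_line([.5372,.303,.34],.15); 
y=np.array([-np.sin(np.radians(20.5)),np.cos(np.radians(20.5)),0])
r.servo_line(np.array([.5372,.303,.34])+.04*y,.2);r.dwell(.2)
s=snap('wrist','w13')
r.reach([.40,.05,.40],quat(200.5)); r.dwell(.3)
snap('side','d13');snap('scene','s13'); print(r.read_state()['time_s'],r.read_state()['force'])
im=cv2.imread('pics/w13.png')[112:262,236:396]; cv2.imwrite('pics/c_w13.png',cv2.resize(im,None,fx=4,fy=4,interpolation=cv2.INTER_CUBIC))
a=cv2.imread('pics/d13.png')[270:440,260:370]; b=cv2.imread('pics/s13.png')[130:215,205:315]
a=cv2.resize(a,None,fx=3,fy=3,interpolation=cv2.INTER_CUBIC); b=cv2.resize(b,None,fx=4,fy=4,interpolation=cv2.INTER_CUBIC)
o=np.zeros((510,780,3),np.uint8);o[:a.shape[0],:a.shape[1]]=a;o[:b.shape[0],335:335+b.shape[1]]=b; cv2.imwrite('pics/c_13.png',o)
```

```text
False
49.6167 [ 0.607677   -0.67927235 -0.55782366]
```

View pics/c_w13.png

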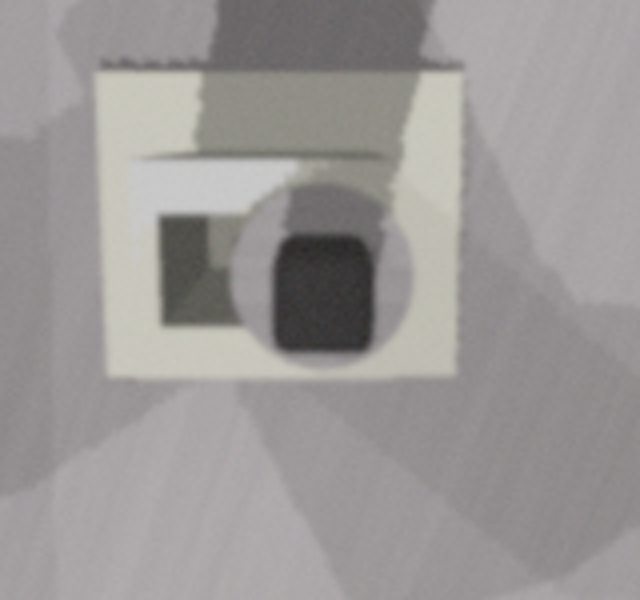

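View pics/c_13.png

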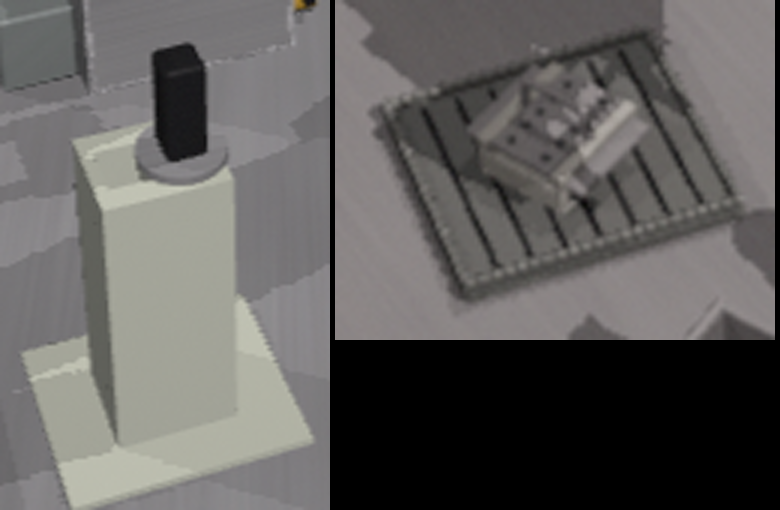

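View pics/d13.png

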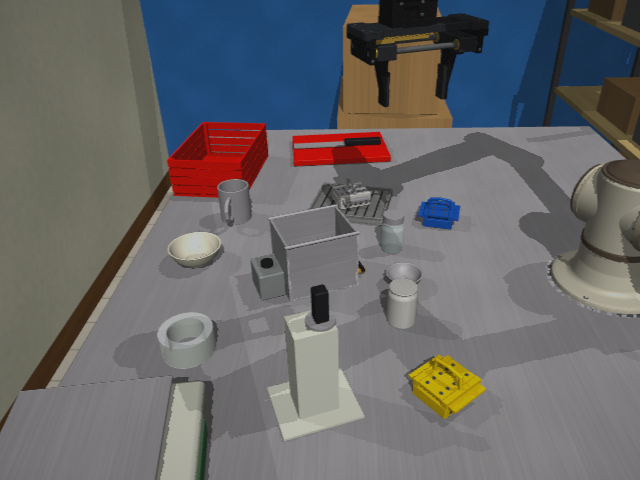

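The rod is seated upright (collar at d13 (320,322)), but the basket on the tray looks odd in the enlarged crop. I'll check it from above before handing in.

Run:
```python
from h import *
o=[]
for f in('s12','s13'):
    b=cv2.imread('pics/%s.png'%f)[135:195,220:300]; o.append(cv2.resize(b,None,fx=5,fy=5,interpolation=cv2.INTER_CUBIC))
b=cv2.imread('pics/d13.png')[170:230,310:390];o2=[cv2.resize(b,None,fx=5,fy=5,interpolation=cv2.INTER_CUBIC)]
b=cv2.imread('pics/d12.png')[170:230,310:390];o2.append(cv2.resize(b,None,fx=5,fy=5,interpolation=cv2.INTER_CUBIC))
cv2.imwrite('pics/c_14.png',np.vstack([np.hstack(o),np.hstack(o2)]))
r.reach([.46,-.24,.36],quat(200.5)); r.dwell(.2); snap('wrist','w14'); print(r.read_state()['time_s'])
```

```text
51.0167
```

View pics/c_14.png

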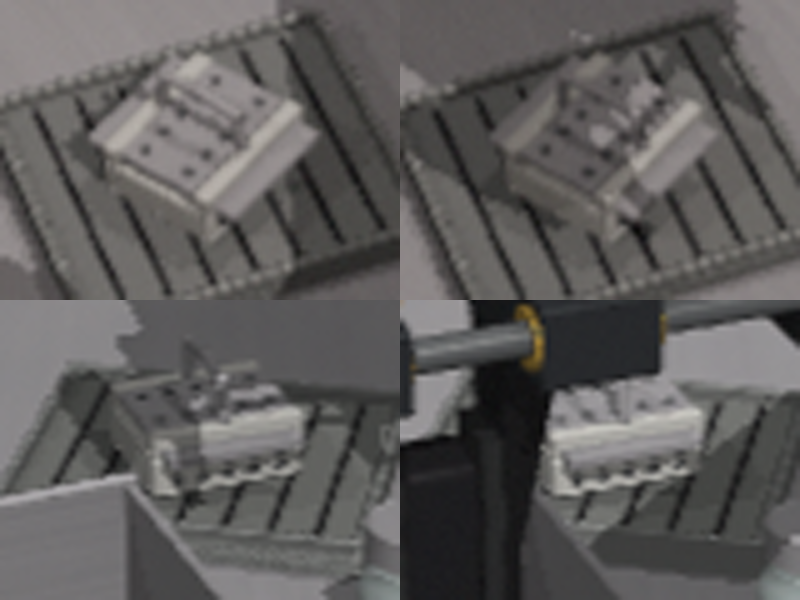

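View pics/w14.png

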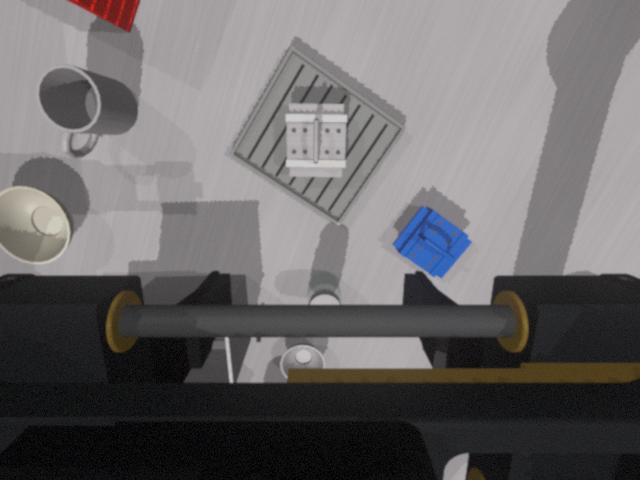

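The basket is upright and flat. The odd look was only the gripper's shadow. Final numeric check, then hand in.

Run:
```python
from h import *
W=load('w14'); b=[onz(W,p,.044) for p in((286,113),(347,113),(346,175),(286,174))]; print('basket',np.mean(b,0).round(4))
t=[onz(W,p,.018) for p in((295,38),(404,127),(338,221),(233,152))]; print('tray',np.mean(t,0).round(4),'dist mm',1e3*np.linalg.norm((np.mean(b,0)-np.mean(t,0))[:2]))
B=load('w13');c=onz(B,(236+321.5/4,112+275/4),.159); print('collar',c.round(4),'from holder mm',1e3*np.linalg.norm(c[:2]-[.538,.303]))
D=load('d13'); P=tri((D,(260+179/3,270+57/3)),(B,(236+323/4,112+300/4)));print('handle top approx',P.round(4))
for f,g in(('scene0','s13'),('side0','d13')):
    pass
r.reach([.40,.0,.42],quat(200.5)); r.dwell(.3); print(r.read_state()['time_s']); r.hand_in()
```

```text
basket [ 0.4859 -0.3049  0.044 ]
tray [ 0.4872 -0.3139  0.018 ] dist mm 9.078172324045262
collar [0.5364 0.3034 0.159 ] from holder mm 1.6777375673419985
handle top approx [0.536  0.3032 0.2086]
52.3167
the job is handed in; nothing more can be done
```

I hooked the basket out of the tank and stood it on the draining tray. The rod is back in its holder, and I handed the job in at 52.3 s of the 72 s allowed. No verdict is reported, so these are my own checks.

**What I did:**
- **Rod:** I gripped it by the handle and felt the lid with about 2.8 N. That put the foot's underside 142.5 mm below the handle centre; the cameras gave 141–143 mm.
- **Basket:** I slid the foot under the arch and lifted it; it weighs about 0.28 kg. It landed at the height I had predicted, and I backed the hook out with no noticeable force.
- **Return:** I lowered the rod into the slot until the collar seated, with a 6.2 N reading on the wrist, then released it.

**Last checks:**
- **Basket:** It stands flat in the top view, about 9 mm from the tray's centre. The tray's centre came out 5–10 mm apart between views, against a 70 mm limit. I did not measure the tilt as a number.
- **Rod:** It stands upright with the collar about 2 mm from the holder's axis. The handle top measured about 0.209 m, which matches fully seated.
- **Bystanders:** They look unmoved in the final side picture, but I did not measure them.
- **A false alarm:** One enlarged view made the basket look tilted; the wrist view showed it was only the gripper's shadow.

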